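Put the stationery away in the desk trays

ROBOT

A 7-joint arm with a two-finger parallel gripper is mounted at the origin on a cart in front of the work surface, level with it; the furniture and walls round the work are solid. World frame = base frame: x ahead of the robot, y to its left, z up, the work surface at z = 0. Lengths are in m, angles in rad, forces in N, time in s.
With the tool pointing down it reaches from about 0.425 to 0.825 m from the base axis. Payload 3.6 kg.
Tool frame: the origin (TCP) lies on the front face of the gripper's body, between the roots of the fingers; the fingertips stand 73 mm ahead of it and the grasp point (between the pads) lies 54 mm ahead of it (arm.tcp_to_grasp is the distance from the TCP to the grasp point, in m); z points along the fingers, y is the line along which they close (so a half turn about z gives the same grasp; the last joint's range is limited). The gripper opens to 85 mm and grips with 20 to 120 N. Pads are 22 mm wide; open, the fingers measure 114 mm over their backs; the gripper's body (76 mm by 85 mm) begins 54 mm behind the grasp point. The pads swing forward as they close: fully open they stand 13 mm farther back than shut.
Start: joints at [1.095, 0.615, -0.013, 1.423, 0.008, 1.103, -0.04], TCP at [0.283, -0.585, 0.304] pointing down, gripper open.
Joint ranges: [-3.12, 3.12], [-0.3, 2.06], [-1.34, 1.32], [0.26, 2.42], [-1.36, 4.5], [0.01, 1.98], [-2.84, 2.84]. Speed limits (rad/s): [2.79, 2.79, 3.14, 3.14, 3.14, 3.14, 3.14].

INTERFACE

Orientations are given as a 3x3 rotation matrix whose columns are the frame's x, y, z axes.
In Python, from bench import status, viewer, ticket, arm gives the robot as it stands.
- The arm moves only by the tool arm_command, never from a script. Its argument "increments" is a list that holds one entry, the list of rows, each a list of 7 numbers: the turn, a rotation vector about the tool's x, y, z in units of 360 degrees (1.0 is 360 degrees), then the shift along the tool's x, y, z in units of 0.12 m (1.0 is 0.12 m), then the opening, from 0 (shut) to 1 (fully open). A call has 1 to 12 rows; each row shifts and turns the commanded pose from where the row before left it, along the tool's axes as they then stand; what a row does not reach is not made up. A row lasts 1/8 s, in which the tool goes at most 62.5 mm and 10.7 degrees, less where a joint would pass 70% of its speed; a pose out of reach is approached as far as the arm can. A call with a number of a shift or a turn outside -1 to 1 is refused whole. A call with a gripper value outside its range is refused whole. The fingers move at their own pace and stop on an object; the grip force is fixed at half the most. Time passes only in rows, so rows that do not move let the fingers close. It gives the time, the measured TCP pose, the force, the opening and the grip force at its end, in the units of the state.
- status.observe(): the state, without advancing time (a new reading comes with each control period).
- viewer.grab_frame(name): name is "scene" or "side" or "wrist"; returns (picture, depth): 420x560x3 uint8, red, green, blue; 420x560 float32, m along the optical axis (not along the pixel's ray), 0 where there is no reading.
- viewer.camera_params(name): a dict with "mtx" (3x3 intrinsics, pixels), "R" (3x3) and "t" (3): a world point X has camera coordinates R X + t. Camera axes: x right, y down, z forward; pixel columns grow to the right and rows downward; lengths in m; the calibration is good to about 2 mm. A picture is of the moment at which its call begins: read the wrist's pose just before it. camera_params takes no time and is no camera call; for the wrist camera it gives the pose at the moment of the call.
- ticket.close_job(): hands the job in; it is judged then, once.
The state is a dict: "t": time; "joint_pos": joint angles; "dq": joint speeds; "joint_efforts": joint torques, N m; "ee_pos": TCP position; "tool_rot": TCP orientation; "contact_force": force on the tool from outside, world axes, zero at the start; "wrist_torque": the same for the moment, N m; "finger_gap": opening from 0.0 (shut) to 1.0 (fully open); "grip_force": force on a finger pad.
Only numpy, scipy, OpenCV 4.12 (cv2) and the standard library are available. Lean on these libraries where they do the work, as an engineer would, in place of code of your own. Each camera call takes 0.05 s, during which the arm holds its last target. There are 200 camera calls.

TASK

Tidy the four pieces of stationery lying about on the worktop into the dark wooden trays: the stapler flat in the long tray, the tape measure in the middle-sized oblong tray standing on its edge as it stands now with its length along the tray, the eraser flat in the small square tray, and the glue stick standing upright in the round dish. Each must rest on the floor of its tray, inside the rim and not on it; leave the medicine bottle and the coin jar standing where they are.

Things in the scene. Friction and masses are not known exactly. Their poses are not given: they have to be found in the camera images.
- stapler: red desk stapler with a black foot, 150 mm long, 34 mm wide, 41 mm high, standing on its foot; rigid (the arm does not open). Origin: centre of its underside; x along its length, z up. The red arm, 24 mm wide, fills the heights from 18 to 40 mm over its whole length and is the place to grip, across y at the middle. 0.22 kg.
- tape_measure: yellow tape measure, a block standing on its narrow edge: 32 mm thick (x), 74 mm long over all (y), 60 mm high. The block itself is 62 mm long, from y = -25 to y = +37 mm; a small metal end hook juts out beyond it at the -y end, low down. Origin: on the underside, at the middle of the over-all length; z up. Grip the block across x. 0.24 kg.
- glue_stick: white glue stick with an orange band, a round tube 28 mm in diameter and 92 mm high, standing upright. Origin: centre of its underside; z along the tube, up.
- eraser: eraser in a blue and white sleeve lying flat: 21 mm wide (x), 50 mm long (y), 13 mm high. Origin: centre of its underside; z up. Grip across x.
- long_tray: the longest tray: dark wooden tray, fixed to the worktop, open on top, with a 4 mm floor and 4 mm thick rims standing 12 mm above the worktop (8 mm above its floor). Origin: centre of its underside, on the worktop; z up. Outside 184 mm long (x) by 70 mm wide (y), inside 176 x 62 mm.
- medium_tray: the middle-sized oblong tray: dark wooden tray, fixed to the worktop, open on top, with a 4 mm floor and 4 mm thick rims standing 12 mm above the worktop (8 mm above its floor). Origin: centre of its underside, on the worktop; z up. Outside 110 mm long (x) by 70 mm wide (y), inside 102 x 62 mm.
- small_tray: the small square tray: dark wooden tray, fixed to the worktop, open on top, with a 4 mm floor and 4 mm thick rims standing 12 mm above the worktop (8 mm above its floor). Origin: centre of its underside, on the worktop; z up. Outside 80 x 80 mm, inside 72 x 72 mm.
- round_dish: the round dish: dark wooden dish, fixed to the worktop, open on top, with a 4 mm floor and 4 mm thick rims standing 12 mm above the worktop (8 mm above its floor). Origin: centre of its underside, on the worktop; z up. Outside 76 mm in diameter at the rim, 68 mm at the foot; its flat floor is about 60 mm in diameter.
- pill_bottle: orange medicine bottle with a wide white cap, 48 mm in diameter, 88 mm high, standing loose among the stationery. Not to be moved. Origin: centre of its underside; z up.
- coin_jar: small glass jar of coins, 58 mm in diameter, 60 mm high, standing loose among the trays. Not to be moved. Round the work: wall cupboards hang 0.45 m above the worktop, doors from x = 0.61 and door pulls from x = 0.57 on; a lamp stands at x = 0.73, y = 0.02; a wall is at y = 0.44. Origin: centre of its underside; z up.
There are look-alikes about, which are no part of the job. Of the things that look like the tape_measure, the smallest one is meant.

How it is judged:
At the end, for the whole second after the job is handed in: Offset from tray centre, along and across: stapler in long tray under 16 mm, tape measure in medium tray 17, eraser in square tray 27, glue stick in round dish 21 (radial); each tilted under 0.12 rad from upright as found, underside under 7.5 mm above the worktop (tray floor 4 mm), at rest (angle between each of stapler, tape_measure, eraser, glue_stick's own z axis and vertical below 0.12 rad and z of stapler in the frame of long_tray between 0 and 0.0075 m and linear speed of each of stapler, tape_measure, eraser, glue_stick below 0.02 m/s and angular speed of each of stapler, tape_measure, eraser, glue_stick below 0.2 rad/s and x of stapler in the frame of long_tray between -0.016 and 0.016 m and y of stapler in the frame of long_tray between -0.016 and 0.016 m and z of tape_measure in the frame of medium_tray between 0 and 0.0075 m and x of tape_measure in the frame of medium_tray between -0.017 and 0.017 m and y of tape_measure in the frame of medium_tray between -0.017 and 0.017 m and z of eraser in the frame of small_tray between 0 and 0.0075 m and x of eraser in the frame of small_tray between -0.027 and 0.027 m and y of eraser in the frame of small_tray between -0.027 and 0.027 m and z of glue_stick in the frame of round_dish between 0 and 0.0075 m and x of glue_stick in the frame of round_dish between -0.021 and 0.021 m and y of glue_stick in the frame of round_dish between -0.021 and 0.021 m and horizontal distance between glue_stick and round_dish below 0.021 m); the robot touches nothing.
It fails at once if the medicine bottle is pushed more than 25 mm from its place or tipped over (distance of pill_bottle from where it was at the start of the episode above 0.025 m or angle between pill_bottle's own z axis and vertical above 0.35 rad).
It fails at once if the coin jar is pushed more than 25 mm from its place or tipped over (distance of coin_jar from where it was at the start of the episode above 0.025 m or angle between coin_jar's own z axis and vertical above 0.35 rad).
It also fails if it takes over 106 s, if anything falls off the work surface, if the arm or the gripper's body presses on something with over 40 N, if the wrist force passes 120 N, or if a joint passes its speed limit or range.

## Working session

There is one attempt and no reset: what is moved stays moved. The work goes in short steps, Python scripts to look and compute and a tool call to move; the robot and the scene stay as the last step left them, time stands still between calls to the robot, and variables do not carry over. Pictures are saved under pics/ and viewed, at most 17 in all, crops included, and the job is handed in when it is done.

Besides the shell and the picture viewer there is one more tool, called after "Request:" as name(argument=value, ...) on one line, values as JSON. arm_command: Moves the arm, as the interface text tells. Shifts and turns lie within -1 to 1; 1 stands for 0.12 m of shift or 360 degrees of turn. Its arguments: {"type":"object","properties":{"increments":{"type":"array","items":{"type":"array","items":{"type":"array","items":{"type":"number"}}}}},"required":["increments"]}

```bash
mkdir -p pics; ls; cat > h.py <<'E'
import numpy as np, cv2
from bench import status, viewer, ticket, arm
def grab(n):
    p=viewer.camera_params(n); im,d=viewer.grab_frame(n); return im,d,p
def pts(d,p):
    h,w=d.shape; u,v=np.meshgrid(np.arange(w),np.arange(h))
    r=np.stack([u,v,np.ones_like(u)],-1)@np.linalg.inv(p['mtx']).T
    return (r*d[...,None]-p['t'])@p['R']
E
python3 - <<'E'
from h import *
for n in ("scene","side"):
    im,d,p=grab(n); cv2.imwrite(f"pics/{n}.png",im[...,::-1]); np.savez(f"{n}.npz",im=im,d=d,**p)
    print(n,-p['R'].T@p['t'],p['R'][2],(d>0).mean())
s=status.observe(); print(s['t'],s['ee_pos'],s['tool_rot'],s['finger_gap'])
E
```

```text
pics
scene [-0.59232532  0.67174621  0.7306383 ] [ 0.7168099  -0.51881475 -0.4658485 ] 0.9961947278911565
side [0.17325925 0.30460557 1.08432934] [ 0.24729953 -0.3585     -0.90017814] 0.9960416666666667
0.1 [ 0.28238371 -0.58486566  0.30279985] [[ 9.00489652e-01  4.34876038e-01 -1.10390864e-03]
 [ 4.34877436e-01 -9.00487019e-01  2.17797141e-03]
 [-4.69078233e-05 -2.44130567e-03 -9.99997019e-01]] 1.0009294518364713
```

View pics/scene.png

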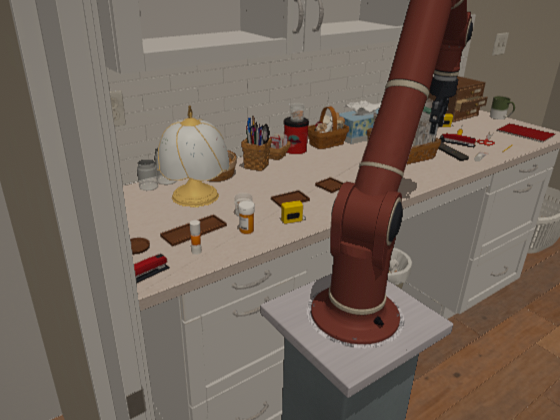

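View pics/side.png

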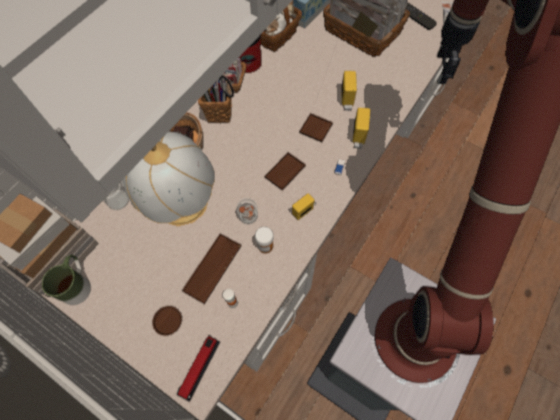

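The side picture shows everything. Stapler at (198,368), glue stick (230,297), pill bottle (264,238), coin jar (247,211), eraser (340,168). Trays: long (212,268), medium (285,171), small (316,127), dish (167,320). There are three yellow tape measures, at (303,206), (361,125) and (349,88). The one at (303,206) looks smallest, so I'll measure all three and confirm it in a crop.

```bash
cat > m.py <<'E'
from h import *
def seg(im,d,p,boxes):
    P=pts(d,p); hsv=cv2.cvtColor(im,cv2.COLOR_RGB2HSV).astype(int); H,S,V=hsv[...,0],hsv[...,1],hsv[...,2]
    for k,(u,v,r,kind,zt) in boxes.items():
        B=np.zeros(d.shape,bool); B[max(v-r,0):v+r,max(u-r,0):u+r]=1
        if kind=='dark': m=B&(V<95)&(P[...,2]<.03)&(P[...,2]>-.01)
        elif kind=='yel': m=B&(H>18)&(H<32)&(S>150)
        else: m=B&(P[...,2]>.006)
        m&=(d>0)
        n,l,st,_=cv2.connectedComponentsWithStats(m.astype(np.uint8)); i=1+np.argmax(st[1:,4]); m=l==i
        Q=P[m]; z=np.percentile(Q[:,2],95)
        T=Q[Q[:,2]>z-.006] if kind!='dark' else Q
        c,s,a=cv2.minAreaRect((T[:,:2]*1000).astype(np.float32))
        print(k,'n',len(Q),'ztop %.1f'%(z*1000),'c',np.round(c,1),'size',np.round(s,1),'ang %.1f'%a,'all',np.round(Q.min(0)*1000),np.round(Q.max(0)*1000))
E
python3 - <<'E'
from m import *
f=np.load('side.npz'); im,d=f['im'],f['d']
seg(im,d,f,dict(stapler=(198,368,36,'z',0),glue=(230,297,14,'z',0),pill=(264,238,16,'z',0),jar=(247,211,14,'z',0),tape=(303,206,18,'yel',0),tapeB=(361,125,22,'yel',0),tapeC=(349,88,20,'yel',0),eraser=(340,168,12,'z',0),long=(212,268,45,'dark',0),med=(285,171,28,'dark',0),small=(316,127,22,'dark',0),dish=(167,320,20,'dark',0)))
c=lambda u,v,r:cv2.resize(im[v-r:v+r,u-r:u+r],(360,360),interpolation=cv2.INTER_CUBIC)
cv2.imwrite('pics/crop.png',np.hstack([c(325,150,75),c(215,310,90)])[...,::-1])
E
```

```text
stapler n 923 ztop 42.2 c [403.8 343.9] size [ 25.8 135.1] ang 10.2 all [378. 271.   6.] [425. 421.  45.]
glue n 193 ztop 94.8 c [430.2 175.7] size [24.3 26.4] ang 32.4 all [416. 163.   8.] [443. 189.  96.]
pill n 399 ztop 91.1 c [447.1   3.1] size [45.2 44.9] ang 18.0 all [423. -20.   6.] [471.  27.  95.]
jar n 450 ztop 59.3 c [539.8 -46.7] size [51.9 56.5] ang 37.7 all [510. -74.   6.] [569. -17.  64.]
tape n 299 ztop 62.7 c [ 418.4 -139.7] size [57.6 26. ] ang 71.6 all [ 399. -171.   12.] [ 438. -110.   66.]
tapeB n 437 ztop 81.9 c [ 415.9 -462.5] size [36.3 77.4] ang 22.6 all [ 384. -503.    9.] [ 443. -420.   84.]
tapeC n 387 ztop 82.3 c [ 518.6 -565.1] size [34.1 74.3] ang 30.2 all [ 486. -603.    9.] [ 550. -527.   86.]
eraser n 100 ztop 15.6 c [ 404.3 -322.8] size [19.5 49.9] ang 14.8 all [ 390. -346.    8.] [ 419. -298.   17.]
long n 1672 ztop 12.3 c [529.6 131.3] size [ 69.1 181.9] ang 4.4 all [489.  40.  -3.] [570. 223.  18.]
med n 745 ztop 12.5 c [ 532.  -222.5] size [109.8  70. ] ang 83.9 all [ 493. -279.   -3.] [ 570. -165.   16.]
small n 531 ztop 12.0 c [ 538.3 -406.5] size [77.8 83.6] ang 5.9 all [ 496. -450.   -3.] [ 580. -365.   17.]
dish n 629 ztop 12.6 c [538.6 303.7] size [70.2 68.3] ang 33.4 all [504. 270.  -1.] [574. 340.  17.]
```

View pics/crop.png

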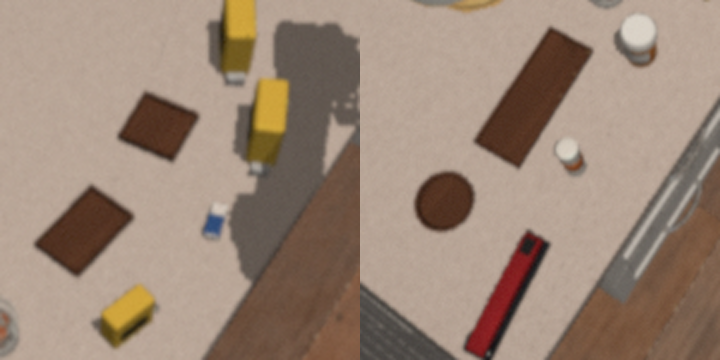

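The crop confirms the tape measures. The one at (303,206) measures about 62×60 mm, while (361,125) and (349,88) are about 80 mm tall. The smallest, at (303,206), is the one meant, and its black label faces the robot. All measured sizes and heights agree with the task text. I'll start with the eraser.

```bash
cat > plan.py <<'E'
import sys
from h import *
# target x y z (mm) and yaw of tool y (deg, mod 180)
x,y,z,a=map(float,sys.argv[1:5]); s=status.observe(); R=np.array(s['tool_rot']); p=np.array(s['ee_pos'])
yaw=np.degrees(np.arctan2(R[1,1],R[0,1])); da=(a-yaw+90)%180-90
if len(sys.argv)>5: da+=float(sys.argv[5])
t=-da/360
Rn=R@cv2.Rodrigues(np.array([0,0,np.radians(-da)]))[0]
f=lambda Rm:np.round(Rm.T@(np.array([x,y,z])/1000-p)/.12,3)
print('t %.2f p %s yaw %.1f j7 %.2f gap %.2f'%(s['t'],np.round(p*1000,1),yaw,s['joint_pos'][6],s['finger_gap']),'| turn(tool z) %.4f (%.1f deg)'%(t,da),'| shift no turn',f(R),'after turn',f(Rn), 'tilt',np.round(R[2,:2],4))
E
python3 plan.py 404 -323 150 14.8
```

```text
t 0.10 p [ 282.4 -584.9  302.8] yaw -64.2 j7 -0.04 gap 1.00 | turn(tool z) -0.2195 (79.0 deg) | shift no turn [ 1.862 -1.521  1.277] after turn [1.848 1.538 1.277] tilt [-0.     -0.0024]
```

Request:
arm_command(increments=[[[0,0,0,0.233,-0.19,0.11,1],[0,0,0,0.233,-0.19,0.11,1],[0,0,0,0.233,-0.19,0.11,1],[0,0,0,0.233,-0.19,0.11,1],[0,0,0,0.233,-0.19,0.11,1],[0,0,0,0.233,-0.19,0.11,1],[0,0,0,0.233,-0.19,0.11,1],[0,0,0,0.233,-0.19,0.11,1]]])

```text
t: 1.1
ee_pos: [0.405, -0.3226, 0.1977]
tool_rot: [[0.901, 0.435, -0.0], [0.435, -0.901, 0.0], [-0.0, -0.001, -1.0]]
contact_force: [0.5, -0.4, 1.0]
finger_gap: 0.996
grip_force: 0.0
```

Request:
arm_command(increments=[[[0,0,-0.0275,0,0,0.04,1],[0,0,-0.0275,0,0,0.04,1],[0,0,-0.0275,0,0,0.04,1],[0,0,-0.0275,0,0,0.04,1],[0,0,-0.0275,0,0,0.04,1],[0,0,-0.0275,0,0,0.04,1],[0,0,-0.0275,0,0,0.04,1],[0,0,-0.0275,0,0,0.04,1],[0,0,0,0,0,0,1],[0,0,0,0,0,0,1]]])

```text
t: 2.35
ee_pos: [0.4047, -0.3239, 0.1599]
tool_rot: [[-0.256, 0.967, -0.0], [0.967, 0.256, 0.0], [0.0, -0.0, -1.0]]
contact_force: [-0.3, -1.1, -0.3]
finger_gap: 1.006
grip_force: 0.0
```

```bash
python3 plan.py 404 -323 75 14.8; python3 - <<'E'
from m import *
im,d,p=grab('wrist'); cv2.imwrite("pics/w1.png",im[...,::-1]); np.savez("w1.npz",im=im,d=d,**p)
q=p['R']@np.array([.404,-.323,.013])+p['t']; q=p['mtx']@q; print(q[:2]/q[2])
print(-p['R'].T@p['t'])
E
```

```text
t 2.35 p [ 404.7 -323.9  159.9] yaw 14.8 j7 0.50 gap 1.01 | turn(tool z) 0.0001 (-0.0 deg) | shift no turn [ 0.008 -0.004  0.707] after turn [ 0.008 -0.004  0.707] tilt [ 0.0002 -0.0001]
[273.93180165 214.93642883]
[ 0.38676593 -0.25336462  0.23054761]
```

View pics/w1.png

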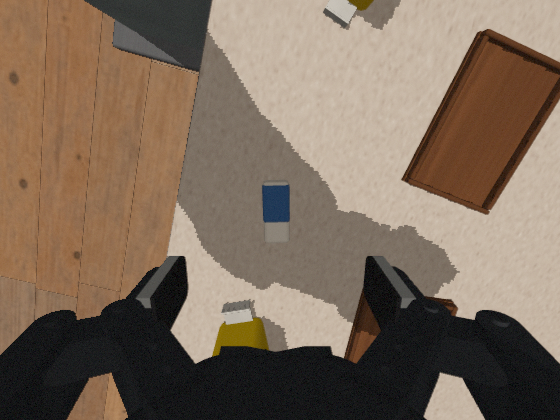

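The wrist view shows the eraser at (276,212), within 3 px of the prediction (274,215), and square to the fingers. I'll descend and grip.

Request:
arm_command(increments=[[[0,0,0,0,0,0.18,0.7],[0,0,0,0,0,0.18,0.7],[0,0,0,0,0,0.18,0.7],[0,0,0,0,0,0.1,0.7],[0,0,0,0,0,0.065,0.7],[0,0,0,0,0,0,0.5],[0,0,0,0,0,0,0],[0,0,0,0,0,0,0],[0,0,0,0,0,0,0],[0,0,0,0,0,0,0],[0,0,0,0,0,0,0]]])

```text
t: 3.78
ee_pos: [0.4051, -0.324, 0.0762]
tool_rot: [[-0.258, 0.966, 0.001], [0.966, 0.258, -0.001], [-0.001, 0.001, -1.0]]
contact_force: [-0.6, 0.2, 6.1]
finger_gap: 0.212
grip_force: 60.0
```

```bash
python3 plan.py 538.3 -406.5 75 14.8
```

```text
t 3.77 p [ 405.1 -324.    76.2] yaw 15.0 j7 0.42 gap 0.21 | turn(tool z) 0.0005 (-0.2 deg) | shift no turn [-0.951  0.894  0.012] after turn [-0.948  0.897  0.012] tilt [-0.0012  0.001 ]
```

Gripped. Next: lift, carry to the square tray, and hover.

Request:
arm_command(increments=[[[0,0,0,0,0,-0.2,0],[0,0,0,0,0,-0.25,0],[0,0,0,-0.19,0.179,0,0],[0,0,0,-0.19,0.179,0,0],[0,0,0,-0.19,0.179,0,0],[0,0,0,-0.19,0.179,0,0],[0,0,0,-0.19,0.179,0,0],[0,0,0,0,0,0,0],[0,0,0,0,0,0,0]]])

```text
t: 4.9
ee_pos: [0.537, -0.4057, 0.1287]
tool_rot: [[-0.258, 0.966, -0.002], [0.966, 0.258, 0.001], [0.002, -0.002, -1.0]]
contact_force: [1.0, 0.4, -0.7]
finger_gap: 0.211
grip_force: 59.3
```

```bash
python3 plan.py 538.3 -406.5 81 14.8;  python3 - <<'E'
from m import *
im,d,p=grab('wrist'); cv2.imwrite("pics/w2.png",im[...,::-1]); np.savez("w2.npz",im=im,d=d,**p)
q=p['R']@np.array([.5383,-.4065,.012])+p['t']; q=p['mtx']@q; print(q[:2]/q[2])
E
```

```text
t 4.90 p [ 537.  -405.7  128.7] yaw 15.0 j7 0.56 gap 0.21 | turn(tool z) 0.0005 (-0.2 deg) | shift no turn [-0.01   0.009  0.397] after turn [-0.01   0.009  0.397] tilt [ 0.0016 -0.0016]
[276.225002   232.31521229]
```

View pics/w2.png

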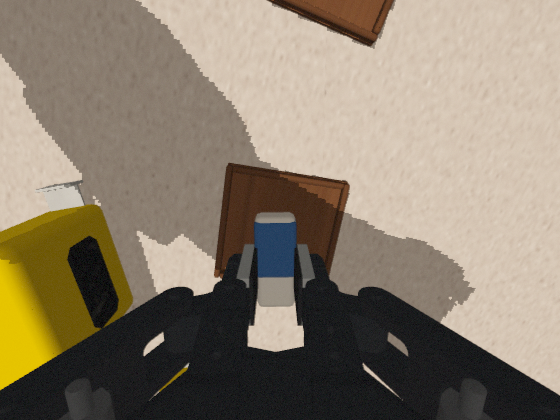

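The eraser sits squarely in the fingers above the square tray, whose centre is near (276,232). I'll lower, release and lift.

Request:
arm_command(increments=[[[0,0,0,0,0,0.16,0],[0,0,0,0,0,0.14,0],[0,0,0,0,0,0.09,0],[0,0,0,0,0,0,0],[0,0,0,0,0,0,0.4],[0,0,0,0,0,0,0.4],[0,0,0,0,0,0,0.4],[0,0,0,0,0,-0.1,0.4],[0,0,0,0,0,-0.3,0.5],[0,0,0,0,0,-0.4,1],[0,0,0,0,0,0,1]]])

```text
t: 6.32
ee_pos: [0.5406, -0.4073, 0.1846]
tool_rot: [[-0.258, 0.966, 0.01], [0.966, 0.258, -0.006], [-0.008, 0.008, -1.0]]
contact_force: [0.2, 0.0, -0.0]
finger_gap: 0.905
grip_force: 0.0
```

```bash
python3 plan.py 418 -140 170 -18.4;  python3 - <<'E'
from m import *
im,d,p=grab('wrist'); P=pts(d,p)
hsv=cv2.cvtColor(im,cv2.COLOR_RGB2HSV); m=(P[...,2]>.01)&(abs(P[...,0]-.538)<.033)&(abs(P[...,1]+.4065)<.033)
print(np.round(np.median(P[m],0)*1000,1),m.sum()); b=(hsv[...,0]>100)&(hsv[...,0]<130)&(hsv[...,1]>120); Q=P[b]; print(b.sum(),np.round(Q.min(0)*1000),np.round(Q.max(0)*1000))
E
```

```text
t 6.33 p [ 540.6 -407.3  184.6] yaw 15.0 j7 0.58 gap 0.90 | turn(tool z) 0.0927 (-33.4 deg) | shift no turn [ 2.417 -0.413  0.099] after turn [ 1.791 -1.674  0.099] tilt [-0.0082  0.008 ]
[ 537.6 -393.8  199.6] 23194
1489 [ 426. -541.   15.] [ 609. -336.  255.]
```

Request:
arm_command(increments=[[[0,0,0.0232,0,0,0,1],[0,0,0.0232,0,0,0,1],[0,0,0.0232,0,0,0,1],[0,0,0.0232,0,0,0,1],[0,0,0,0.298,-0.279,0.02,1],[0,0,0,0.298,-0.279,0.02,1],[0,0,0,0.298,-0.279,0.02,1],[0,0,0,0.298,-0.279,0.02,1],[0,0,0,0.298,-0.279,0.02,1],[0,0,0,0.298,-0.279,0.02,1],[0,0,0,0,0,0,1],[0,0,0,0,0,0,1]]])

```text
t: 7.88
ee_pos: [0.4154, -0.1395, 0.164]
tool_rot: [[0.316, 0.949, -0.0], [0.949, -0.316, -0.0], [-0.0, 0.0, -1.0]]
contact_force: [0.7, -0.5, -0.3]
finger_gap: 1.001
grip_force: 0.0
```

```bash
python3 plan.py 418 -140 94 -18.4;  python3 - <<'E'
from m import *
im,d,p=grab('wrist'); P=pts(d,p); cv2.imwrite("pics/w3.png",im[...,::-1])
hsv=cv2.cvtColor(im,cv2.COLOR_RGB2HSV).astype(int); m=(hsv[...,0]>18)&(hsv[...,0]<32)&(hsv[...,1]>150)&(P[...,2]>.054)&(P[...,2]<.068)
c,s,a=cv2.minAreaRect((P[m][:,:2]*1000).astype(np.float32)); print(m.sum(),c,s,a)
im,d,p=grab('side'); P=pts(d,p); b=np.zeros(d.shape,bool); b[108:148,296:337]=1; b&=(P[...,2]>.013)
hsv=cv2.cvtColor(im,cv2.COLOR_RGB2HSV); bl=b&(hsv[...,0]>100)&(hsv[...,0]<130)&(hsv[...,1]>80); wh=b&(hsv[...,1]<60)&(hsv[...,2]>110)
E=P[bl|wh]; print(bl.sum(),wh.sum(),np.round(E.min(0)*1000),np.round(E.max(0)*1000),np.round(np.median(E[:,2])*1000,1))
E
```

```text
t 7.88 p [ 415.4 -139.5  164. ] yaw -18.4 j7 -0.30 gap 1.00 | turn(tool z) -0.0001 (0.0 deg) | shift no turn [0.003 0.022 0.583] after turn [0.003 0.022 0.583] tilt [-0.0003  0.    ]
4168 (420.521484375, -140.8037872314453) (61.267356872558594, 29.60036849975586) 73.8785400390625
0 47 [ 173. -164.  351.] [ 453.  305. 1084.] 426.8
```

View pics/w3.png

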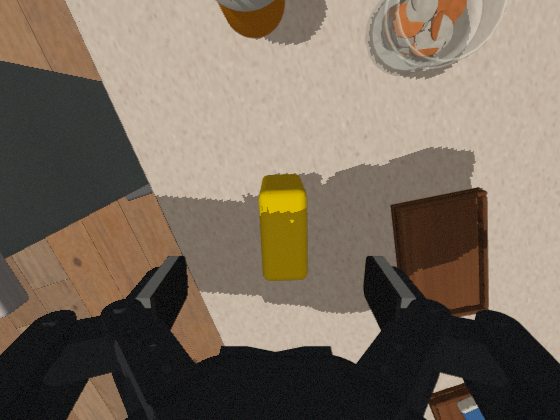

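The tape measure stands square between the fingers at (284,230). No hook shows at the far end, so it is at the near end. At the lower right the eraser is visible inside its tray. The refined tape centre is (420.5,−141) at 73.9°.

Request:
arm_command(increments=[[[0,0,-0.006,0,0,0,1],[0,0,0,0.003,0.044,0.1,1],[0,0,0,0,0,0.18,1],[0,0,0,0,0,0.18,1],[0,0,0,0,0,0.12,1],[0,0,0,0,0,0,0.6],[0,0,0,0,0,0,0],[0,0,0,0,0,0,0],[0,0,0,0,0,0,0],[0,0,0,0,0,0,0],[0,0,0,0,0,-0.1,0],[0,0,0,0,0,-0.15,0]]])

```text
t: 9.48
ee_pos: [0.4198, -0.14, 0.1248]
tool_rot: [[0.28, 0.96, -0.002], [0.96, -0.28, 0.001], [0.0, -0.002, -1.0]]
contact_force: [-0.0, -0.4, -1.8]
finger_gap: 0.341
grip_force: 59.4
```

```bash
python3 plan.py 532 -222.5 98 -6.1
```

```text
t 9.47 p [ 419.8 -140.   124.8] yaw -16.3 j7 -0.30 gap 0.34 | turn(tool z) -0.0282 (10.2 deg) | shift no turn [-0.398  1.091  0.221] after turn [-0.584  1.003  0.221] tilt [ 0.     -0.0021]
```

Request:
arm_command(increments=[[[0,0,-0.0282,0,0,0,0],[0,0,0,-0.146,0.25,0,0],[0,0,0,-0.146,0.25,0,0],[0,0,0,-0.146,0.25,0,0],[0,0,0,-0.146,0.25,0,0],[0,0,0,0,0,0,0],[0,0,0,0,0,0,0]]])

```text
t: 10.35
ee_pos: [0.531, -0.2222, 0.1243]
tool_rot: [[0.107, 0.994, -0.002], [0.994, -0.107, 0.001], [0.001, -0.002, -1.0]]
contact_force: [0.0, 1.2, -3.2]
finger_gap: 0.345
grip_force: 60.0
```

```bash
python3 plan.py 532 -222.5 99.5 -6.1;  python3 - <<'E'
from m import *
im,d,p=grab('wrist'); P=pts(d,p); cv2.imwrite("pics/w4.png",im[...,::-1])
hsv=cv2.cvtColor(im,cv2.COLOR_RGB2HSV).astype(int); m=(hsv[...,0]>18)&(hsv[...,0]<32)&(hsv[...,1]>150)&(P[...,2]>.084)&(P[...,2]<.1)
c,s,a=cv2.minAreaRect((P[m][:,:2]*1000).astype(np.float32)); print(m.sum(),c,s,a)
E
```

```text
t 10.35 p [ 531.  -222.2  124.3] yaw -6.1 j7 -0.05 gap 0.34 | turn(tool z) -0.0000 (0.0 deg) | shift no turn [-0.002  0.009  0.206] after turn [-0.002  0.009  0.206] tilt [ 0.0009 -0.0025]
8325 (529.86962890625, -218.4940185546875) (53.66111755371094, 33.67539978027344) 84.24127960205078
```

View pics/w4.png

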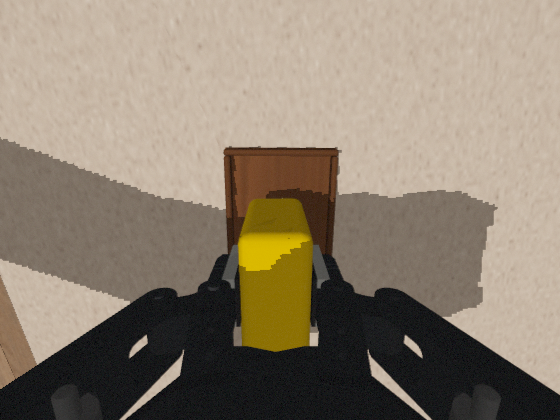

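The tape measure is held straight over the medium tray, aligned with its rims. I'll lower, release and lift.

Request:
arm_command(increments=[[[0,0,0,0,0.009,0.1,0],[0,0,0,0,0,0.07,0],[0,0,0,0,0,0.036,0],[0,0,0,0,0,0,0],[0,0,0,0,0,0,0.6],[0,0,0,0,0,0,0.7],[0,0,0,0,0,0,0.7],[0,0,0,0,0,-0.15,0.7],[0,0,0,0,0,-0.35,1],[0,0,0,0,0,-0.4,1],[0,0,0,0,0,0,1]]])

```text
t: 11.78
ee_pos: [0.5358, -0.2233, 0.2133]
tool_rot: [[0.107, 0.994, 0.01], [0.994, -0.107, -0.004], [-0.002, 0.011, -1.0]]
contact_force: [-0.4, -0.2, -0.6]
finger_gap: 0.997
grip_force: 0.0
```

```bash
python3 plan.py 430.2 175.7 200 22;  python3 - <<'E'
from m import *
im,d,p=grab('wrist'); P=pts(d,p)
hsv=cv2.cvtColor(im,cv2.COLOR_RGB2HSV).astype(int); m=(hsv[...,0]>18)&(hsv[...,0]<32)&(hsv[...,1]>150)&(P[...,2]>.05)&(P[...,2]<.1)
c,s,a=cv2.minAreaRect((P[m][:,:2]*1000).astype(np.float32)); print(m.sum(),c,s,a,np.percentile(P[m][:,2],95))
E
```

```text
t 11.78 p [ 535.8 -223.3  213.3] yaw -6.1 j7 -0.01 gap 1.00 | turn(tool z) -0.0781 (28.1 deg) | shift no turn [ 3.212 -1.231  0.09 ] after turn [3.414 0.429 0.09 ] tilt [-0.0024  0.0106]
2911 (533.4725341796875, -223.1791534423828) (61.40842819213867, 29.98724365234375) 84.0556869506836 0.06553125956204889
```

Tape measure placed at (533,−223), upright, top at 65 mm. Now to the glue stick.

Request:
arm_command(increments=[[[0,0,-0.026,0,0,0,1],[0,0,-0.026,0,0,0,1],[0,0,-0.026,0,0,0,1],[0,0,0,0.427,0.054,0,1],[0,0,0,0.427,0.054,0,1],[0,0,0,0.427,0.054,0,1],[0,0,0,0.427,0.054,0,1],[0,0,0,0.427,0.054,0,1],[0,0,0,0.427,0.054,0,1],[0,0,0,0.427,0.054,0,1],[0,0,0,0.427,0.054,0,1],[0,0,0,0,0,0,1]]])

```text
t: 13.32
ee_pos: [0.4259, 0.1814, 0.2077]
tool_rot: [[-0.383, 0.924, -0.001], [0.924, 0.383, 0.003], [0.003, -0.0, -1.0]]
contact_force: [0.8, -1.1, 0.5]
finger_gap: 0.999
grip_force: 0.0
```

Request:
arm_command(increments=[[[0,0,0,0,0,0,1],[0,0,0,0,0,0,1]]])

```text
t: 13.58
ee_pos: [0.4284, 0.1749, 0.2074]
tool_rot: [[-0.371, 0.929, -0.001], [0.929, 0.371, -0.001], [-0.001, -0.001, -1.0]]
contact_force: [0.3, 0.4, -0.2]
finger_gap: 0.998
grip_force: 0.0
```

```bash
python3 plan.py 430.2 175.7 116 22;  python3 - <<'E'
from m import *
im,d,p=grab('wrist'); P=pts(d,p); cv2.imwrite("pics/w5.png",im[...,::-1])
m=(abs(P[...,2]-.092)<.008)&(np.hypot(P[...,0]-.430,P[...,1]-.176)<.03)
c,r=cv2.minEnclosingCircle((P[m][:,:2]*1000).astype(np.float32)); print(m.sum(),c,r,np.median(P[m],0))
E
```

```text
t 13.57 p [428.4 174.9 207.4] yaw 21.8 j7 -0.43 gap 1.00 | turn(tool z) -0.0006 (0.2 deg) | shift no turn [0.002 0.018 0.762] after turn [0.002 0.018 0.762] tilt [-0.001  -0.0015]
1320 (430.7060852050781, 177.14337158203125) 13.644338607788086 [0.42993215 0.17850711 0.09272785]
```

View pics/w5.png

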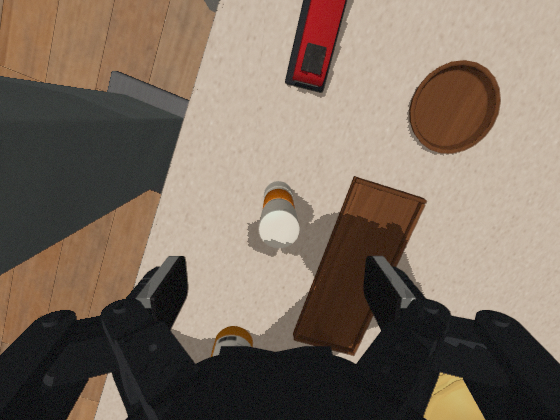

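The glue stick's cap is at (279,222), measured centre (430.7,177). I'll descend and grip it around its upper part.

Request:
arm_command(increments=[[[0,0,0,0.01,0.025,0.15,1],[0,0,0,0,0,0.2,1],[0,0,0,0,0,0.2,1],[0,0,0,0,0,0.13,1],[0,0,0,0,0,0.08,1],[0,0,0,0,0,0,0.6],[0,0,0,0,0,0,0],[0,0,0,0,0,0,0],[0,0,0,0,0,0,0],[0,0,0,0,0,0,0],[0,0,0,0,0,-0.1,0],[0,0,0,0,0,-0.2,0]]])

```text
t: 15.12
ee_pos: [0.4299, 0.1788, 0.153]
tool_rot: [[-0.374, 0.927, -0.002], [0.927, 0.374, -0.001], [-0.0, -0.002, -1.0]]
contact_force: [0.5, -0.3, -0.9]
finger_gap: 0.306
grip_force: 58.9
```

```bash
python3 plan.py 538.6 303.7 121 22
```

```text
t 15.12 p [429.9 178.8 153. ] yaw 22.0 j7 -0.50 gap 0.31 | turn(tool z) -0.0001 (0.0 deg) | shift no turn [0.626 1.23  0.264] after turn [0.626 1.23  0.264] tilt [-0.    -0.002]
```

Request:
arm_command(increments=[[[0,0,0,0.157,0.307,0,0],[0,0,0,0.157,0.307,0,0],[0,0,0,0.157,0.307,0,0],[0,0,0,0.157,0.307,0,0],[0,0,0,0,0,0,0],[0,0,0,0,0,0,0]]])

```text
t: 15.88
ee_pos: [0.5382, 0.3031, 0.1526]
tool_rot: [[-0.374, 0.927, -0.001], [0.927, 0.374, -0.001], [-0.001, -0.002, -1.0]]
contact_force: [0.1, -0.2, -0.8]
finger_gap: 0.307
grip_force: 59.1
```

```bash
python3 plan.py 539 304.5 121.5 22; python3 - <<'E'
from m import *
im,d,p=grab('wrist'); P=pts(d,p); cv2.imwrite("pics/w6.png",im[...,::-1])
E
```

```text
t 15.88 p [538.2 303.1 152.6] yaw 22.0 j7 -0.51 gap 0.31 | turn(tool z) -0.0001 (0.0 deg) | shift no turn [0.009 0.011 0.259] after turn [0.009 0.011 0.259] tilt [-0.0008 -0.0019]
```

View pics/w6.png

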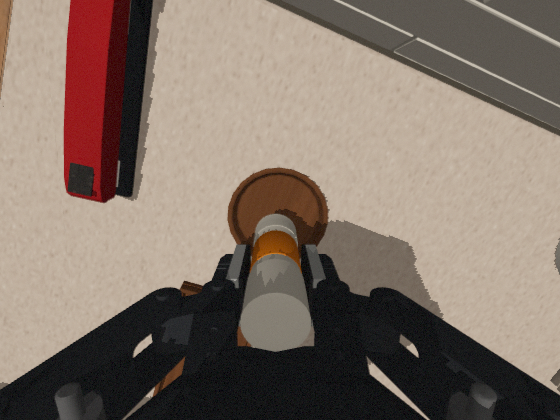

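The glue stick hangs upright over the dish at (278,212), centred side to side. I'll lower, release and lift.

Request:
arm_command(increments=[[[0,0,0,0.009,0.011,0.12,0],[0,0,0,0,0,0.09,0],[0,0,0,0,0,0.048,0],[0,0,0,0,0,0,0],[0,0,0,0,0,0,0.6],[0,0,0,0,0,0,0.8],[0,0,0,0,0,0,0.8],[0,0,0,0,0,-0.15,0.9],[0,0,0,0,0,-0.35,1],[0,0,0,0,0,-0.35,1],[0,0,0,0,0,0,1]]])

```text
t: 17.3
ee_pos: [0.5414, 0.3072, 0.2292]
tool_rot: [[-0.374, 0.927, 0.009], [0.927, 0.374, 0.006], [0.002, 0.01, -1.0]]
contact_force: [-0.3, -0.2, -0.4]
finger_gap: 1.0
grip_force: 0.0
```

```bash
python3 plan.py 403 345 190 10.2;  python3 - <<'E'
from m import *
im,d,p=grab('wrist'); P=pts(d,p)
m=(abs(P[...,2]-.096)<.008)&(np.hypot(P[...,0]-.538,P[...,1]-.304)<.03)
c,r=cv2.minEnclosingCircle((P[m][:,:2]*1000).astype(np.float32)); print(m.sum(),c,r,np.median(P[m],0))
E
```

```text
t 17.30 p [541.4 307.2 229.2] yaw 22.0 j7 -0.47 gap 1.00 | turn(tool z) 0.0327 (-11.8 deg) | shift no turn [ 0.722 -0.955  0.318] after turn [ 0.513 -1.082  0.318] tilt [0.0023 0.0102]
1110 (540.8129272460938, 303.95062255859375) 13.661046981811523 [0.54043159 0.30534189 0.09671335]
```

The glue stick stands at (541,304), within a couple of mm of the dish centre. On to the stapler.

Request:
arm_command(increments=[[[0,0,0.0163,0,0,0,1],[0,0,0.0163,0,0,0,1],[0,0,0,0.128,-0.27,0,1],[0,0,0,0.128,-0.27,0,1],[0,0,0,0.128,-0.27,0,1],[0,0,0,0.128,-0.27,0,1],[0,0,0,0,0,0,1],[0,0,0,0,0,0,1]]])

```text
t: 18.35
ee_pos: [0.4019, 0.3423, 0.2233]
tool_rot: [[-0.177, 0.984, 0.0], [0.984, 0.177, -0.001], [-0.001, -0.0, -1.0]]
contact_force: [-0.2, 0.5, 0.5]
finger_gap: 1.0
grip_force: 0.0
```

```bash
python3 plan.py 403 345 88 10.2;  python3 - <<'E'
from m import *
im,d,p=grab('wrist'); P=pts(d,p); cv2.imwrite("pics/w7.png",im[...,::-1])
hsv=cv2.cvtColor(im,cv2.COLOR_RGB2HSV).astype(int)
B=(np.hypot(P[...,0]-.403,P[...,1]-.345)<.1)&(P[...,2]<.05)
for m in (B&(P[...,2]>.034),B&(P[...,2]>.006)&(hsv[...,1]>150)&((hsv[...,0]<8)|(hsv[...,0]>172)),B&(P[...,2]>.006)):
    c,s,a=cv2.minAreaRect((P[m][:,:2]*1000).astype(np.float32)); print(m.sum(),c,s,a)
E
```

```text
t 18.35 p [401.9 342.3 223.3] yaw 10.2 j7 -0.86 gap 1.00 | turn(tool z) -0.0000 (0.0 deg) | shift no turn [0.021 0.013 1.128] after turn [0.021 0.013 1.128] tilt [-0.001  -0.0001]
3968 (402.4314270019531, 357.2447814941406) (162.2079620361328, 73.88984680175781) 88.89089965820312
3764 (404.2510681152344, 347.8704528808594) (26.86372947692871, 141.27825927734375) 8.432652473449707
5547 (402.5145568847656, 355.3829040527344) (165.92788696289062, 74.24785614013672) 88.89089965820312
```

View pics/w7.png

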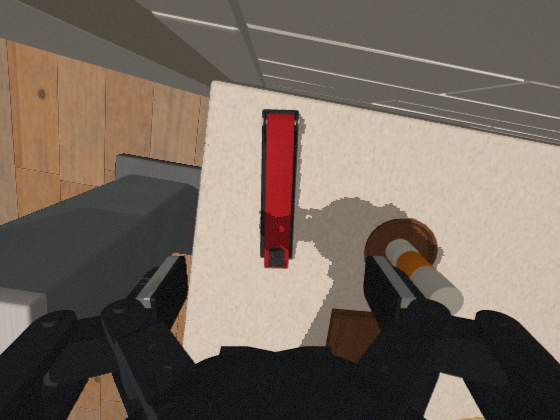

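The stapler lies along the image column at (279,190), aligned with the fingers, centre about (404,347). The glue stick is standing in the dish at (420,270). I'll descend and grip the red arm.

Request:
arm_command(increments=[[[0,0,0.002,0,0,0,1],[0,0,0,0.035,0.026,0.2,1],[0,0,0,0,0,0.3,1],[0,0,0,0,0,0.3,1],[0,0,0,0,0,0.2,1],[0,0,0,0,0,0.144,1],[0,0,0,0,0,0,0.6],[0,0,0,0,0,0,0],[0,0,0,0,0,0,0],[0,0,0,0,0,0,0],[0,0,0,0,0,0,0],[0,0,0,0,0,0,0]]])

```text
t: 19.9
ee_pos: [0.4043, 0.3482, 0.0875]
tool_rot: [[-0.165, 0.986, 0.002], [0.986, 0.165, 0.002], [0.001, 0.002, -1.0]]
contact_force: [0.2, -0.5, 6.5]
finger_gap: 0.261
grip_force: 60.8
```

Request:
arm_command(increments=[[[0,0,0,0,0,-0.1,0],[0,0,0,0,0,-0.25,0],[0,0,0,0,0,-0.25,0],[0,0,0,0,0,0,0]]])

```text
t: 20.4
ee_pos: [0.4044, 0.3483, 0.1604]
tool_rot: [[-0.165, 0.986, 0.003], [0.986, 0.165, 0.003], [0.003, 0.004, -1.0]]
contact_force: [-0.3, -0.2, -2.7]
finger_gap: 0.261
grip_force: 59.7
```

```bash
python3 plan.py 529.6 131.3 91 4.4
```

```text
t 20.40 p [404.4 348.3 160.4] yaw 9.5 j7 -0.92 gap 0.26 | turn(tool z) 0.0141 (-5.1 deg) | shift no turn [-1.957  0.729  0.576] after turn [-1.884  0.9    0.576] tilt [0.0027 0.0038]
```

Request:
arm_command(increments=[[[0,0,0.0141,0,0,0,0],[0,0,0,-0.269,0.129,0,0],[0,0,0,-0.269,0.129,0,0],[0,0,0,-0.269,0.129,0,0],[0,0,0,-0.269,0.129,0,0],[0,0,0,-0.269,0.129,0,0],[0,0,0,-0.269,0.129,0,0],[0,0,0,-0.269,0.129,0,0],[0,0,0,0,0,0,0],[0,0,0,0,0,0,0]]])

```text
t: 21.65
ee_pos: [0.5281, 0.131, 0.1574]
tool_rot: [[-0.078, 0.997, -0.003], [0.997, 0.078, 0.0], [0.001, -0.002, -1.0]]
contact_force: [-0.3, 0.1, -2.3]
finger_gap: 0.261
grip_force: 59.6
```

```bash
python3 plan.py 529.6 131.3 92 4.4; python3 - <<'E'
from m import *
im,d,p=grab('wrist'); P=pts(d,p); cv2.imwrite("pics/w8.png",im[...,::-1])
im,d,p=grab('side'); cv2.imwrite("pics/s8.png",cv2.resize(im[90:410,90:410],(640,600))[...,::-1])
E
```

```text
t 21.65 p [528.1 131.  157.4] yaw 4.4 j7 -0.55 gap 0.26 | turn(tool z) 0.0001 (-0.0 deg) | shift no turn [0.001 0.014 0.545] after turn [0.001 0.014 0.545] tilt [ 0.0005 -0.0025]
```

View pics/w8.png

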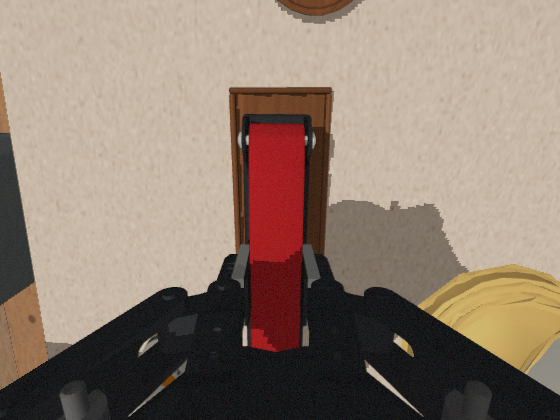

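View pics/s8.png

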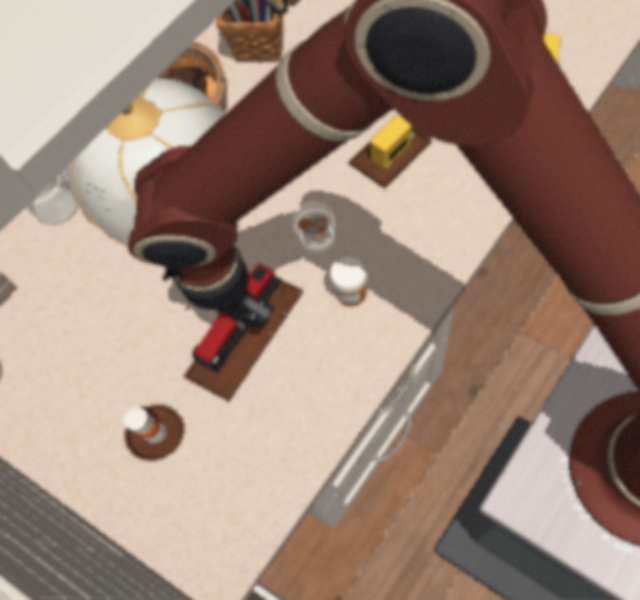

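The stapler is held parallel to the long tray and centred across it. The side view shows tape measure and glue stick standing in their trays, and bottle and jar undisturbed. I'll check where the stapler's far end is before lowering.

```bash
python3 - <<'E'
from m import *
im,d,p=grab('wrist'); P=pts(d,p)
for v in (90,93,115,118,121,124,128,140): print(v,np.round(P[v,277]*1000,1),im[v,277])
E
```

```text
90 [522.3 222.3  12.8] [97 61 36]
93 [522.4 220.5  11.5] [90 52 24]
115 [523.4 205.8  76.7] [39 37 38]
118 [523.5 204.4  76.4] [45 44 46]
121 [523.6 203.   76.5] [44 46 46]
124 [523.6 202.   97.8] [126  25  22]
128 [523.7 200.5 100.1] [144  25  29]
140 [524.1 195.9 104.3] [161  25  35]
```

The far end is at y≈206 and the tray's inner end at about 219, which is the ideal 13 mm clearance. I'll lower and release.

Request:
arm_command(increments=[[[0,0,0,0,0.014,0.2,0],[0,0,0,0,0,0.2,0],[0,0,0,0,0,0.1,0],[0,0,0,0,0,0.045,0],[0,0,0,0,0,0,0],[0,0,0,0,0,0,0.5],[0,0,0,0,0,0,0.6],[0,0,0,0,0,0,0.6],[0,0,0,0,0,-0.15,0.7],[0,0,0,0,0,-0.35,1],[0,0,0,0,0,-0.4,1],[0,0,0,0,0,0,1]]])

```text
t: 23.3
ee_pos: [0.5329, 0.1317, 0.205]
tool_rot: [[-0.077, 0.997, 0.009], [0.997, 0.077, 0.003], [0.002, 0.009, -1.0]]
contact_force: [0.4, -0.2, 0.4]
finger_gap: 0.999
grip_force: 0.0
```

```bash
python3 plan.py 400 131 260 4.4; python3 - <<'E'
from m import *
im,d,p=grab('wrist'); P=pts(d,p)
hsv=cv2.cvtColor(im,cv2.COLOR_RGB2HSV).astype(int)
m=(np.hypot(P[...,0]-.53,P[...,1]-.131)<.1)&(P[...,2]<.06)&(P[...,2]>.015)&(hsv[...,1]>150)&((hsv[...,0]<8)|(hsv[...,0]>172))
c,s,a=cv2.minAreaRect((P[m][:,:2]*1000).astype(np.float32)); print(m.sum(),c,s,a,np.percentile(P[m][:,2],95))
E
```

```text
t 23.30 p [532.9 131.7 205. ] yaw 4.4 j7 -0.52 gap 1.00 | turn(tool z) 0.0000 (-0.0 deg) | shift no turn [ 0.08  -1.1   -0.468] after turn [ 0.08  -1.1   -0.468] tilt [0.0021 0.009 ]
4312 (531.078857421875, 129.32574462890625) (24.7648983001709, 143.53643798828125) 3.8171491622924805 0.044697308912881976
```

Stapler is in at (531,129), top at 44.7 mm. I'll withdraw for a final check.

Request:
arm_command(increments=[[[0,0,0,0,-0.2,-0.1,1],[0,0,0,0,-0.2,-0.1,1],[0,0,0,0.2,-0.2,-0.1,1],[0,0,0,0.3,-0.2,-0.1,1],[0,0,0,0.3,-0.2,0,1],[0,0,0,0.3,0,0,1],[0,0,0,0.2,0,0,1],[0,0,0,0.1,0,0,1],[0,0,0,0,0,0,1],[0,0,0,0,0,0,1]]])

```text
t: 24.6
ee_pos: [0.3984, 0.2875, 0.2484]
tool_rot: [[-0.075, 0.997, -0.001], [0.997, 0.075, -0.002], [-0.002, -0.001, -1.0]]
contact_force: [0.4, 0.0, 0.8]
finger_gap: 0.995
grip_force: 0.0
```

```bash
python3 - <<'E'
from m import *
im,d,p=grab('side'); cv2.imwrite("pics/s9.png",cv2.resize(im[50:400,100:420],(640,600))[...,::-1])
P=pts(d,p)
for k,c,r in (('pill',(.447,.003),.05),('jar',(.54,-.047),.05),('eraser',(.538,-.4065),.03),('tape',(.532,-.2225),.03),('glue',(.539,.304),.03)):
    m=(np.hypot(P[...,0]-c[0],P[...,1]-c[1])<r)&(P[...,2]>.0135)&(P[...,2]<.12)
    Q=P[m]*1000
    if len(Q): print(k,len(Q),np.round((Q.min(0)+Q.max(0))/2),np.round(Q.max(0)-Q.min(0)),'top',Q[:,2].max())
E
```

```text
tape 51 [ 540. -226.   64.] [20. 53.  9.] top 68.74376207064725
```

View pics/s9.png

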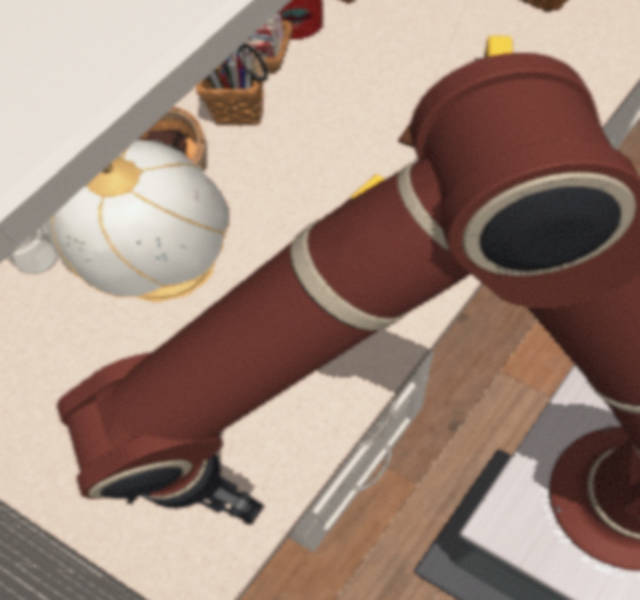

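The arm hides the scene from this camera, so I'll swing to the other side at height.

Request:
arm_command(increments=[[[0,0,0,0,0.3,0,1],[0,0,0,0,0.4,0,1],[0,0,0,-0.4,0,0,1],[0,0,0,-0.5,0,0,1],[0,0,0,-0.5,0,0,1],[0,0,0,-0.5,0,0,1],[0,0,0,-0.5,0,0,1],[0,0,0,-0.5,0,0,1],[0,0,0,-0.5,0,0,1],[0,0,0,-0.5,0,0,1],[0,0,0,-0.5,0,0,1],[0,0,0,-0.5,0,0,1]]])

```text
t: 26.15
ee_pos: [0.5263, -0.2938, 0.249]
tool_rot: [[-0.075, 0.997, -0.0], [0.997, 0.075, -0.0], [-0.0, -0.0, -1.0]]
contact_force: [1.0, 0.4, -0.3]
finger_gap: 1.0
grip_force: 0.0
```

Request:
arm_command(increments=[[[0,0,0,-0.5,0,0,1],[0,0,0,-0.5,0,0,1],[0,0,0,-0.2,0,0,1],[0,0,0,0,0,0,1],[0,0,0,0,0,0,1]]])

```text
t: 26.78
ee_pos: [0.5385, -0.4325, 0.2489]
tool_rot: [[-0.079, 0.997, -0.0], [0.997, 0.079, 0.002], [0.002, -0.0, -1.0]]
contact_force: [-0.0, 0.1, 0.7]
finger_gap: 0.998
grip_force: 0.0
```

```bash
cat > chk.py <<'E'
from m import *
for n in ('side','wrist'):
    im,d,p=grab(n); cv2.imwrite(f"pics/f_{n}.png",im[...,::-1])
    P=pts(d,p)
    for k,c,r in (('pill',(.447,.003),.05),('jar',(.54,-.047),.05),('eraser',(.538,-.4065),.033),('tape',(.532,-.2225),.05),('glue',(.539,.304),.03)):
        m=(np.hypot(P[...,0]-c[0],P[...,1]-c[1])<r)&(P[...,2]>.0145)&(P[...,2]<.12)
        Q=P[m]*1000
        if len(Q): print(n,k,len(Q),np.round((Q.min(0)+Q.max(0))/2),np.round(Q.max(0)-Q.min(0)),'top',Q[:,2].max())
E
python3 chk.py
```

```text
side pill 382 [447.   3.  55.] [47. 47. 78.] top 93.84335148367539
side jar 411 [539. -46.  39.] [57. 57. 49.] top 63.57223352006242
side eraser 60 [ 535. -404.   19.] [27. 47.  8.] top 22.711590409556454
side tape 357 [ 534. -229.   42.] [70. 75. 54.] top 68.90652542776931
side glue 231 [540. 302.  58.] [29. 26. 85.] top 100.41771765165912
wrist eraser 943 [ 538. -404.   17.] [31. 50.  5.] top 19.439039988188696
wrist tape 40 [ 542. -263.   16.] [43. 11.  3.] top 17.13922035694947
```

View pics/f_side.png

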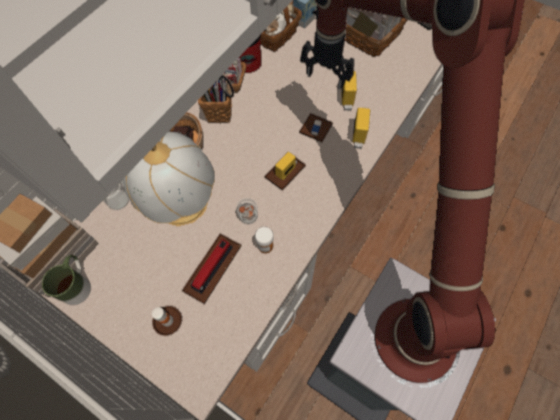

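View pics/f_wrist.png

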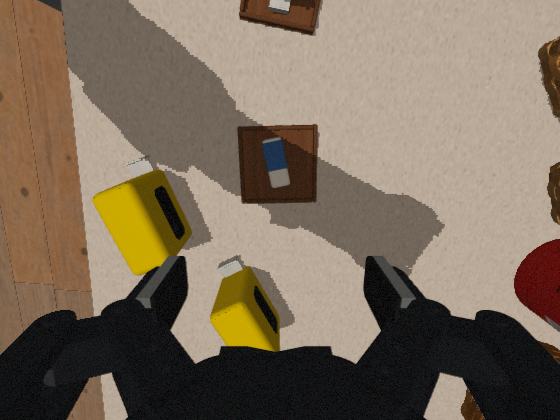

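All four pieces are in their trays. The eraser lies flat in its tray at (276,163) in the wrist view. In the side view the tape measure is at (286,165), stapler (212,266) and glue stick (163,316), with bottle and jar unmoved. Handing in.

```bash
python3 -c "
from bench import ticket; print(ticket.close_job())"
```

```text
the job is handed in; nothing more can be done
None
```

I handed the job in at about 27 s with the stapler, tape measure, eraser and glue stick each resting in its tray; the medicine bottle and coin jar hadn't moved in the last camera check. The system gave no verdict.

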